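# Undo the left-hand lever nut and take out the slotted washer

## Task

The round wooden blank on the shaping turntable is held by a slotted washer under a lever nut with a LEFT-HAND thread. Push the red lever handle round clockwise (seen from above), feeling that it yields, until you feel it come up gently against its end stop; do not force it. Then draw the blue washer out sideways by its tab without tugging hard, and lay it flat, tab up, in the white parts tray, leaving the glue, paint and spool alone.

Things in the scene. Friction and masses are not known exactly. Their poses are not given: they have to be found in the camera images.
- machine: Shaping turntable fixed on the bench: grey round base 150 mm across, 120 mm aluminium plate (top 40 mm above the bench), wooden blank 90 mm across (top 75 mm above the bench), 12 mm stud on the axis. Origin: on the vertical spindle axis at bench height. Its -x axis is the way the washer is drawn out.
- nut: Left-hand lever nut: dark hub 38 mm across, 100 to 118 mm above the bench; one 11 mm thick steel arm (101 to 113 mm up) reaching 85 mm out to the red handle. Origin: on the spindle axis at bench height. Turns about the vertical axis at constant height. Clockwise from above loosens: it draws a steel collar, 30 mm across, up out of the washer below. Anticlockwise: a hard stop within 1.5 rad.
- handle (a point): Centre of the upright red handle: a round post 18 mm in diameter, 104 to 146 mm above the bench, 85 mm from the spindle axis; this point is 125 mm up. It starts on the left or far side of the turntable and goes clockwise round the far side. Push it with a finger or between loosely open fingers; do not squeeze it (a grip counts as force).
- tab (a point): Grasp point in the upright tab of the blue washer, 25 mm above the washer's underside. The tab is 14 mm wide (y), 26 mm long (x), from 75 to 118 mm above the bench at the start; the 14 mm wide tail below it leaves room for a finger on either side along y. Axes: x along the washer towards the spindle axis, z up. Draw it level 60 to 70 mm along its own -x before lifting.
- washer: Blue slotted washer, about 0.12 kg: plate 8 mm thick, 70 by 56 mm, plus tail and tab. A 16 mm slot round the stud opens at its +x end; 12 mm high lips beside the slot mouth catch on the nut's collar until it is backed off (15 N of tug is too much). Origin: underside, on the spindle axis at the start, 72 mm along +x from the tab; it reaches 30 mm further to +x.
- washer_mid (a point): Middle of the washer's width, near the middle of its 115 mm length, 4 mm above its underside; 52 mm along +x from the tab point, which is 13 mm from the outer end.
- tray: White open parts tray fixed on the bench, outside 180 mm (x) by 130 mm (y) by 26 mm high, walls and floor 4 mm thick. Origin: centre of the underside.
- caddy: Plywood board fixed on the bench, 150 by 120 by 12 mm, on which the glue, paint and spool stand. Origin: centre of the underside.
- glue: Yellow glue bottle 34 mm across, 85 mm tall, standing loose. Leave alone. Origin: underside centre.
- paint: Amber paint jar 40 mm across, 45 mm tall, standing loose. Leave alone. Origin: underside centre.
- spool: Wooden spool 30 mm across, 32 mm tall, standing loose. Leave alone. Origin: underside centre.
- hub (a point): Top centre of the nut's hub. Feel of the nut: stiff and even, 5 to 7 N at the handle; it stays where left. The end stop is not visible and differs each time, 1.3 to 2.8 rad clockwise from the start; the washer is free only in about the last 0.25 rad before it. The lever is sprung: at the stop the handle still gives, force rising about 2 N per mm; 20 N is too much.
Things that resemble listed ones, but are neither listed nor needed, are in the scene too. Of the things like the washer, leave any that is green or orange; of the rest the smaller one is meant.

How it is judged:
By the outcome, as a careful person would: the job done as asked, in the order asked, and still so for the second after the job is handed in, with the robot touching nothing.
It also fails if it takes over 72 s, if anything falls off the work surface, if the arm or the gripper's body presses on something with over 40 N, if the wrist force passes 120 N, or if a joint passes its speed limit or range.

## Robot

A 7-joint arm with a two-finger parallel gripper is mounted at the origin on the work surface. World frame = base frame: x ahead of the robot, y to its left, z up, the work surface at z = 0. Lengths are in m, angles in rad, forces in N, time in s.
With the tool pointing down it reaches from about 0.35 to 0.9 m from the base axis. Payload 7.2 kg.
Tool frame: the origin (TCP) lies at the very end of the fingers, on their centre line; the grasp point (between the pads) lies 19 mm behind it; z points along the fingers, y is the direction in which the jaws open and shut (so a half turn about z gives the same grasp; the last joint's range is limited). The gripper opens to 85 mm and grips with 20 to 120 N. Pads are 22 mm wide; open, the fingers measure 114 mm over their backs; the gripper's body (76 mm by 85 mm) begins 54 mm behind the grasp point. The pads swing forward as they close: fully open they stand 13 mm farther back than shut.
Start: joints at [-1.377, 0.411, -0.013, 1.596, 0.006, 1.134, -0.082], TCP at [0.162, 0.604, 0.231] pointing down, gripper open.
Joint ranges: [-2.95, 2.95], [-0.29, 1.99], [-1.47, 1.44], [0.14, 2.54], [-1.03, 4.17], [0.13, 1.85], [-2.86, 2.86]. Speed limits (rad/s): [2.39, 2.39, 3.01, 3.01, 3.14, 3.14, 3.14].

## Interface

Orientations are given as a unit quaternion [w, x, y, z].
In Python, from rig import sensors, camera, get_calibration, job gives the robot as it stands.
- The arm moves only by the tool jog_arm, never from a script. Its argument "series" is a list of rows, each an object with "hand": the opening, from 0 (shut) to 1 (fully open); "translation": the shift along the world's x, y, z in cm, a list of three; "turn": the turn about the world's z in rad. A call has 1 to 20 rows; each row is the pose to reach, as a shift and turn from the pose commanded when the call began; what a row does not reach only later rows make up. A row lasts 1/8 s, in which the tool goes at most 62.5 mm and 10.7 degrees, less where a joint would pass 70% of its speed; a pose out of reach is approached as far as the arm can. A call with a gripper value outside its range is refused whole. The fingers move at their own pace and stop on an object; "force" is the grip in N (left out, the last holds). Time passes only in rows, so rows that repeat a pose let the fingers close. It gives the time, the measured TCP pose, the force and the opening at its end, in the units of the state.
- sensors.state(): the state, without advancing time (a new reading comes with each control period).
- camera(name): name is "scene" or "top"; returns the picture (400x640x3 uint8, red, green, blue); there is no depth.
- get_calibration(name): a dict with "vfov" (degrees; the focal length in pixels is half the picture's height over the tangent of half this angle, whatever the lens; pixels are square), "cx", "cy" (the principal point, pixels), "extrinsics" (4x4, takes a point from world to camera coordinates). Camera axes: x right, y up, looking along -z (the intrinsics and any distortion apply to the point x, -y, -z); pixel columns grow to the right and rows downward; lengths in m; the calibration is good to about 2 mm. A picture is of the moment at which its call begins. get_calibration takes no time and is no camera call.
- job.job_done(): hands the job in, once; it reports no verdict.
The state is a dict: "clock": time; "joints": joint angles; "qd": joint speeds; "joint_efforts": joint torques, N m; "eef_pos": TCP position; "tool_rot": TCP orientation; "wrist_force": force on the tool from outside, world axes, zero at the start; "torque": the same for the moment, N m; "opening": finger opening in m.
Only numpy, scipy, OpenCV 4.12 (cv2) and the standard library are available. Lean on these libraries where they do the work, as an engineer would, in place of code of your own. Each camera call takes 0.05 s, during which the arm holds its last target.

## Working session

There is one attempt and no reset: what is moved stays moved. The work goes in short steps, Python scripts to look and compute and a tool call to move; the robot and the scene stay as the last step left them, time stands still between calls to the robot, and variables do not carry over. Pictures are saved under pics/ and viewed, and the job is handed in when it is done.

Besides the shell and the picture viewer there is one more tool, called after "Call:" as name(argument=value, ...), one argument or row to a line, values as JSON. jog_arm: Moves the arm, as the interface text tells. Its arguments: {"type":"object","properties":{"series":{"type":"array","items":{"type":"object","properties":{"hand":{"type":"number"},"translation":{"type":"array","items":{"type":"number"}},"turn":{"type":"number"}}}},"force":{"type":"number"}},"required":["series"]}

```bash
mkdir -p pics; ls
python3 - <<'E'
from rig import sensors, camera, get_calibration
import cv2
for n in("scene","top"):
    im=camera(n); cv2.imwrite(f"pics/{n}0.png",im[:,:,::-1]); print(get_calibration(n))
print(sensors.state())
E
```

```text
pics
{'vfov': 57.26853383896735, 'cx': 324.28701884194214, 'cy': 198.21648136719602, 'extrinsics': array([[ 0.84755319,  0.53035505, -0.01941916, -0.4359267 ],
       [-0.34014625,  0.57094254,  0.74721158,  0.12339428],
       [ 0.40737466, -0.62669621,  0.66430245, -1.21853449],
       [ 0.        ,  0.        ,  0.        ,  1.        ]])}
{'vfov': 53.270869021083726, 'cx': 319.9896938318821, 'cy': 198.03135081087922, 'extrinsics': array([[-0.01547084, -0.99978166, -0.01404555,  0.01271691],
       [ 0.996915  , -0.01650448,  0.0767339 , -0.56298686],
       [-0.07694896, -0.01281508,  0.99695267, -1.01760161],
       [ 0.        ,  0.        ,  0.        ,  1.        ]])}
{'clock': 0.1, 'joints': array([-1.37717852,  0.41181393, -0.0126987 ,  1.59696786,  0.00563287,
        1.1343315 , -0.0821949 ]), 'qd': array([-0.00039978, -0.0016168 , -0.00010522, -0.00333926,  0.00032415,
        0.00018903,  0.00021275]), 'joint_efforts': array([ 2.04920179e-03, -6.01832271e+01,  6.84085060e-01, -3.00084579e+01,
        1.40335236e-02,  6.38323007e-03, -1.05052675e-05]), 'eef_pos': array([0.16170947, 0.60324146, 0.23053791]), 'tool_rot': array([-2.69416391e-05,  1.30519893e-01,  9.91445413e-01, -7.42074628e-04]), 'wrist_force': array([-0.7527034 , -0.58801474, -0.56416153]), 'torque': array([-0.01719328,  0.01389604, -0.00179836]), 'opening': 0.08567668729439916}
```

View pics/scene0.png

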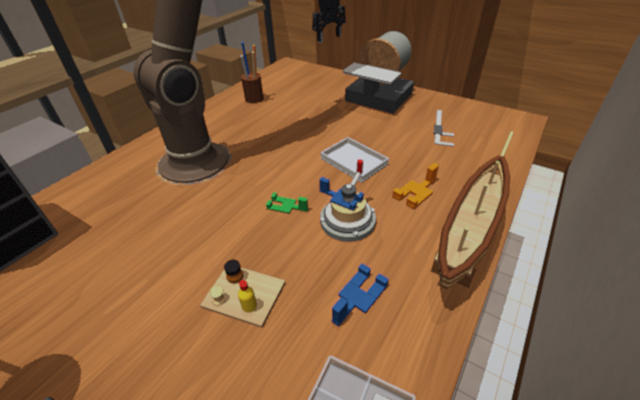

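View pics/top0.png

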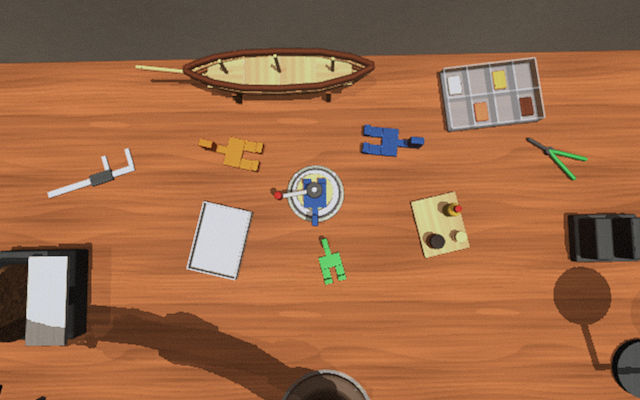

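The scene view shows the installed blue washer at about (340,195) on the turntable and the red handle at (360,165). The top view shows the turntable at (316,193), the handle at (277,195), the tray at (219,240) and the caddy at (439,225). Other washer-like things in the top view are green (331,262), orange (235,152) and a larger loose blue one (390,141). Next I'll crop in close to check the choice.

```bash
cat > h.py <<'E'
import numpy as np, cv2
from rig import sensors, camera, get_calibration
def cal(n):
    c=get_calibration(n); f=200/np.tan(np.radians(c['vfov']/2)); return f,c['cx'],c['cy'],np.array(c['extrinsics'])
def proj(n,p):
    f,cx,cy,E=cal(n); q=E[:3,:3]@np.array(p)+E[:3,3]; return np.array([cx+f*q[0]/-q[2], cy+f*-q[1]/-q[2]])
def ray(n,u,v):
    f,cx,cy,E=cal(n); d=np.array([(u-cx)/f,-(v-cy)/f,-1]); R=E[:3,:3]; return -R.T@E[:3,3], R.T@d
def atz(n,u,v,z):
    o,d=ray(n,u,v); return o+d*(z-o[2])/d[2]
def tri(pt,ps):
    A=[];b=[]
    for n,p in(("top",pt),("scene",ps)):
        o,d=ray(n,*p); d/=np.linalg.norm(d); P=np.eye(3)-np.outer(d,d); A.append(P); b.append(P@o)
    x=np.linalg.lstsq(np.vstack(A),np.hstack(b),rcond=None)[0]; return x, proj("top",x)-pt, proj("scene",x)-ps
def crop(n,name,u,v,w,h,k,im=None):
    im=camera(n) if im is None else im
    c=im[v:v+h,u:u+w,::-1]; cv2.imwrite(f"pics/{name}.png",cv2.resize(c,None,fx=k,fy=k,interpolation=cv2.INTER_CUBIC))
E
python3 - <<'E'
from h import *
t=cv2.imread("pics/top0.png")[:,:,::-1]; s=cv2.imread("pics/scene0.png")[:,:,::-1]
crop("top","ct",180,150,190,140,4,t); crop("scene","cs",300,130,100,120,5,s)
E
```

```text
(no output)
```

View pics/ct.png

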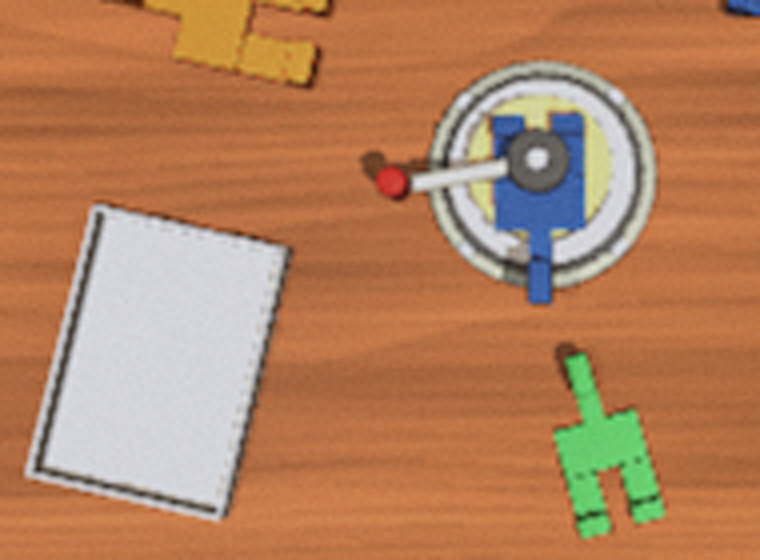

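View pics/cs.png

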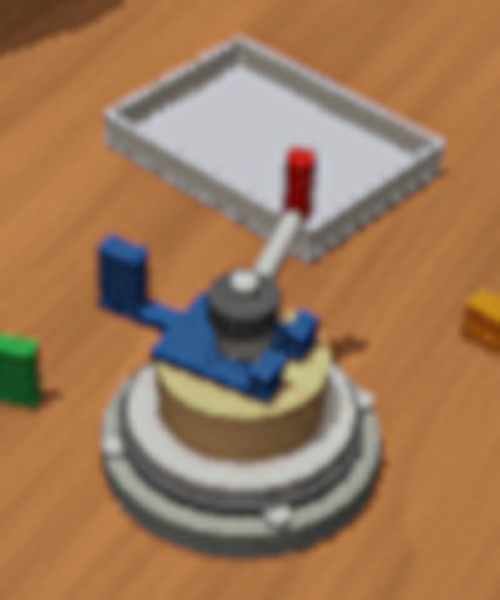

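Run:
```python
from h import *
np.set_printoptions(precision=4,suppress=True)
T=lambda x,y:((x+.5)/4-.5+180,(y+.5)/4-.5+150)
S=lambda x,y:((x+.5)/5-.5+300,(y+.5)/5-.5+130)
for n,z,t,s in(("hub",.118,(537,158),(245,281)),("handle",.146,(393,182),(301,154)),("tab",.118,(540,281),(124,244))):
    a=atz("top",*T(*t),z); b=atz("scene",*S(*s),z); print(n,a,b,tri(T(*t),S(*s)))
print("base",atz("top",*T(543,174),.02))
c=np.array([atz("top",*T(*p),.026) for p in((97,206),(292,247),(222,520),(27,474))])[:,:2]
print(c,c.mean(0),[np.linalg.norm(c[i]-c[(i+1)%4]) for i in range(4)])
d=(c[0]+c[1]-c[2]-c[3])/2; print("tray long ang",np.arctan2(d[1],d[0]))
cs=np.array([atz("scene",*S(*p),.026) for p in((107,115),(240,37),(443,144),(314,240))])[:,:2]
print(cs,cs.mean(0))
# image clip of a straight line test: gripper tcp projections
print(proj("scene",[.162,.604,.231]),proj("top",[.162,.604,.231]))
g=[atz("top",*p,.0) for p in((411,200),(456,192),(469,247),(421,257))];print("caddy",g)
print("green",[atz("top",*p,.0)[:2] for p in((322,238),(330,283),(345,279))])
print("orange/blue",[atz("top",*p,.0)[:2] for p in((235,152),(390,141))])
```

```text
hub [0.5771 0.0166 0.118 ] [0.5732 0.0257 0.118 ] (array([0.577 , 0.0168, 0.1258]), array([-0.1948, -0.2937]), array([-0.3322,  0.0329]))
handle [0.5618 0.0988 0.146 ] [0.5636 0.1013 0.146 ] (array([0.563 , 0.0995, 0.1467]), array([-0.3283, -0.5114]), array([-0.534,  0.065]))
tab [0.5043 0.0159 0.118 ] [0.5049 0.02   0.118 ] (array([0.5054, 0.0166, 0.1204]), array([-0.3415, -0.4827]), array([-0.5378,  0.0367]))
base [0.5763 0.0156 0.02  ]
[[0.5597 0.3062]
 [0.531  0.179 ]
 [0.3567 0.2244]
 [0.3876 0.3502]] [0.4587 0.2649] [np.float64(0.13041950909013988), np.float64(0.1800880115956487), np.float64(0.1295750594347474), np.float64(0.17762605609513793)]
tray long ang -0.25258298571452076
[[0.361  0.2257]
 [0.3897 0.3517]
 [0.5627 0.3067]
 [0.5378 0.1781]] [0.4628 0.2655]
[328.8673  42.4676] [ 25.2207 392.4675]
caddy [array([ 0.5556, -0.2372,  0.    ]), array([ 0.5749, -0.3569,  0.    ]), array([ 0.4295, -0.3848,  0.    ]), array([ 0.4054, -0.2584,  0.    ])]
green [array([0.4589, 0.0003]), array([ 0.3414, -0.0188]), array([ 0.3512, -0.0582])]
orange/blue [array([0.6929, 0.2309]), array([ 0.7152, -0.1863])]
```

Run:
```python
from h import *
np.set_printoptions(precision=3,suppress=True)
for z in(0,.1):
  print(z,[atz("scene",*p,z)[:2] for p in((346,97),(384,110),(412,85))],[atz("top",*p,z)[:2] for p in((88,250),(85,345),(0,250))])
s=cv2.imread("pics/scene0.png")[:,:,::-1]; crop("scene","cb",280,0,160,130,5,s)
```

```text
0 [array([0.211, 0.657]), array([0.397, 0.634]), array([0.407, 0.902])] [array([0.437, 0.622]), array([0.19 , 0.623]), array([0.44 , 0.859])]
0.1 [array([0.309, 0.479]), array([0.469, 0.459]), array([0.478, 0.69 ])] [array([0.441, 0.563]), array([0.218, 0.563]), array([0.444, 0.777])]
```

View pics/cb.png

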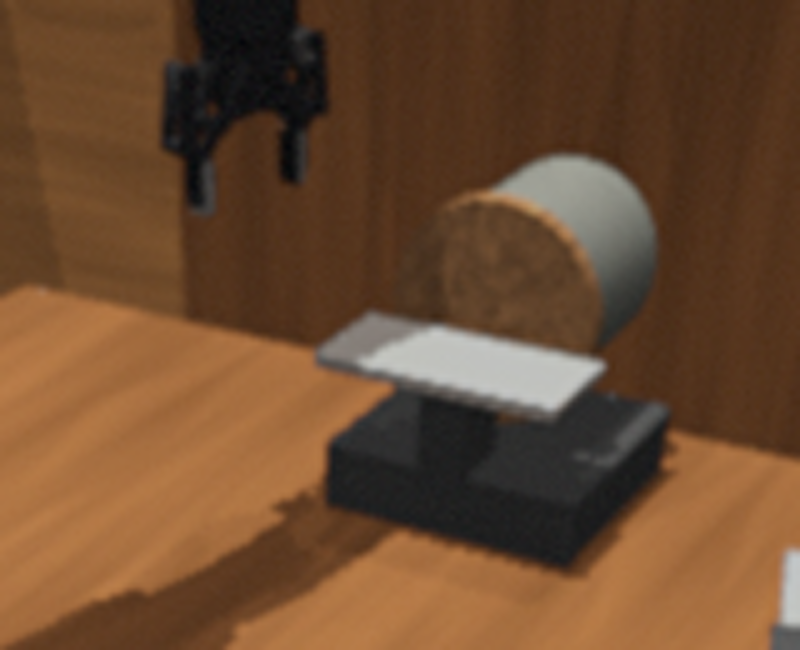

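Call:
jog_arm(
  series=[
    {"hand":0.45,"translation":[0,-6,2],"turn":0},
    {"hand":0.45,"translation":[2,-12,3],"turn":-0.1},
    {"hand":0.45,"translation":[5,-17,3],"turn":-0.2},
    {"hand":0.45,"translation":[9,-22,3],"turn":-0.3},
    {"hand":0.45,"translation":[13,-26,3],"turn":-0.45},
    {"hand":0.45,"translation":[17,-30,3],"turn":-0.6},
    {"hand":0.45,"translation":[21,-34,3],"turn":-0.75},
    {"hand":0.45,"translation":[25,-38,3],"turn":-0.9},
    {"hand":0.45,"translation":[29,-42,2],"turn":-1.05},
    {"hand":0.45,"translation":[33,-45,0],"turn":-1.135},
    {"hand":0.45,"translation":[37,-48,0],"turn":-1.135},
    {"hand":0.45,"translation":[40,-50.5,-2],"turn":-1.135},
    {"hand":0.45,"translation":[40,-50.5,-4],"turn":-1.135},
    {"hand":0.45,"translation":[40,-50.5,-4],"turn":-1.135},
    {"hand":0.45,"translation":[40,-50.5,-4],"turn":-1.135},
  ],
)

```text
clock: 1.98
eef_pos: [0.5617, 0.0992, 0.1918]
tool_rot: [-0.0, 0.643, 0.766, 0.0]
wrist_force: [0.4, 0.3, -0.5]
opening: 0.0385
```

```bash
cat >> h.py <<'E'
np.set_printoptions(precision=4,suppress=True)
def st():
    s=sensors.state(); q=s['tool_rot']; yaw=2*np.arctan2(q[2],q[1])-np.pi/2
    print(s['clock'],"pos",s['eef_pos'],"yaw",yaw,"F",s['wrist_force'],"op",s['opening'],"j",s['joints']); return s
E
python3 - <<'E'
from h import *
st()
crop("scene","s1",290,90,140,150,4); crop("top","t1",220,140,140,100,4)
E
```

```text
1.975 pos [0.5617 0.0992 0.1918] yaw 0.17474688800969163 F [ 0.416   0.3314 -0.5186] op 0.038510833193098566 j [-0.632   0.378   0.4862  1.8042 -0.2055  1.0092  0.1099]
```

View pics/s1.png

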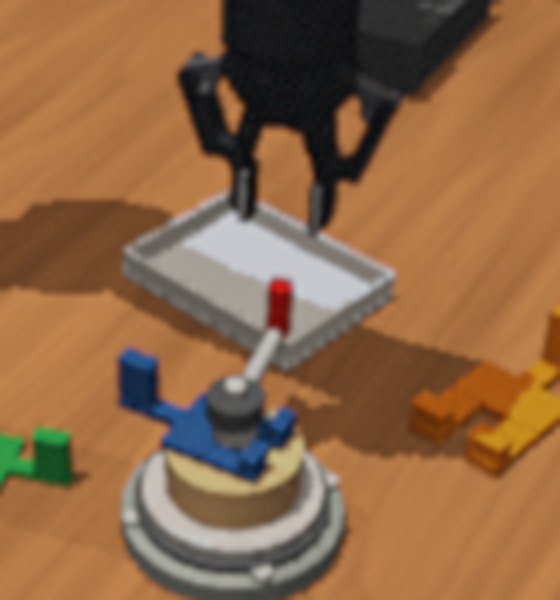

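View pics/t1.png

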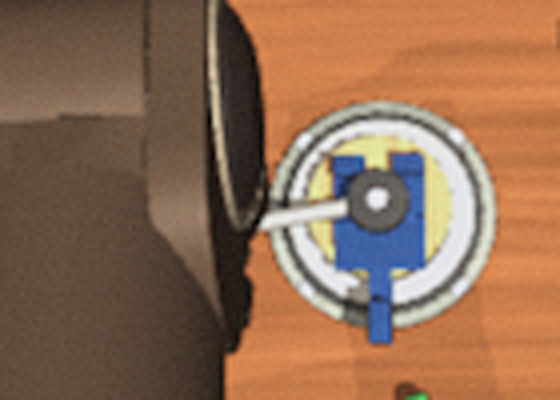

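The gripper straddles the red handle: in the crop its fingertips are at (243,215) and (318,230), and the handle is at (280,300). I'll descend around it.

Call:
jog_arm(
  series=[
    {"hand":0.45,"translation":[0,0,-2],"turn":0},
    {"hand":0.45,"translation":[0,0,-4],"turn":0},
    {"hand":0.45,"translation":[0,0,-5],"turn":0},
    {"hand":0.45,"translation":[0,0,-6],"turn":0},
    {"hand":0.45,"translation":[0,0,-7.2],"turn":0},
    {"hand":0.45,"translation":[0,0,-7.2],"turn":0},
  ],
)

```text
clock: 2.82
eef_pos: [0.5613, 0.0986, 0.1185]
tool_rot: [-0.0, 0.643, 0.766, -0.001]
wrist_force: [-0.9, 0.4, 0.9]
opening: 0.0381
```

Run:
```python
from h import *
st()
crop("scene","s2",290,90,140,150,4)
# arc plan: centre angle psi starts 1.744
C=np.array([.577,.0165]); p0=np.array([.5617,.0992]); yaw0=.1747
psi=np.arange(1.74,-1.3,-.05)
for a in psi:
    p=C+.085*np.array([np.cos(a),np.sin(a)]); print("%.2f %.2f %.2f %.2f"%(a,*(100*(p-p0)),a-np.pi/2-yaw0))
```

```text
2.825 pos [0.5613 0.0986 0.1185] yaw 0.17409052717831863 F [-0.8761  0.4259  0.9312] op 0.038051062597675406 j [-0.5987  0.4677  0.4514  1.8718 -0.2618  0.8619  0.1568]
1.74 0.10 0.11 -0.01
1.69 0.52 0.17 -0.06
1.64 0.94 0.21 -0.11
1.59 1.37 0.23 -0.16
1.54 1.79 0.23 -0.21
1.49 2.22 0.20 -0.26
1.44 2.64 0.16 -0.31
1.39 3.06 0.09 -0.36
1.34 3.47 0.00 -0.41
1.29 3.89 -0.10 -0.46
1.24 4.29 -0.23 -0.51
1.19 4.69 -0.38 -0.56
1.14 5.08 -0.55 -0.61
1.09 5.46 -0.73 -0.66
1.04 5.83 -0.94 -0.71
0.99 6.19 -1.16 -0.76
0.94 6.54 -1.41 -0.81
0.89 6.88 -1.66 -0.86
0.84 7.20 -1.94 -0.91
0.79 7.51 -2.23 -0.96
0.74 7.81 -2.54 -1.01
0.69 8.09 -2.86 -1.06
0.64 8.35 -3.19 -1.11
0.59 8.59 -3.54 -1.16
0.54 8.82 -3.90 -1.21
0.49 9.03 -4.27 -1.26
0.44 9.22 -4.65 -1.31
0.39 9.39 -5.04 -1.36
0.34 9.54 -5.44 -1.41
0.29 9.68 -5.84 -1.46
0.24 9.79 -6.25 -1.51
0.19 9.88 -6.66 -1.56
0.14 9.95 -7.08 -1.61
0.09 10.00 -7.51 -1.66
0.04 10.02 -7.93 -1.71
-0.01 10.03 -8.35 -1.76
-0.06 10.01 -8.78 -1.81
-0.11 9.98 -9.20 -1.86
-0.16 9.92 -9.62 -1.91
-0.21 9.84 -10.04 -1.96
-0.26 9.74 -10.46 -2.01
-0.31 9.62 -10.86 -2.06
-0.36 9.49 -11.26 -2.11
-0.41 9.33 -11.66 -2.16
-0.46 9.15 -12.04 -2.21
-0.51 8.95 -12.42 -2.26
-0.56 8.73 -12.79 -2.31
-0.61 8.50 -13.14 -2.36
-0.66 8.24 -13.48 -2.41
-0.71 7.98 -13.81 -2.46
-0.76 7.69 -14.13 -2.51
-0.81 7.39 -14.43 -2.56
-0.86 7.08 -14.71 -2.61
-0.91 6.75 -14.98 -2.66
-0.96 6.40 -15.23 -2.71
-1.01 6.05 -15.47 -2.76
-1.06 5.69 -15.69 -2.81
-1.11 5.31 -15.88 -2.86
-1.16 4.92 -16.06 -2.91
-1.21 4.53 -16.22 -2.96
-1.26 4.13 -16.36 -3.01
```

View pics/s2.png

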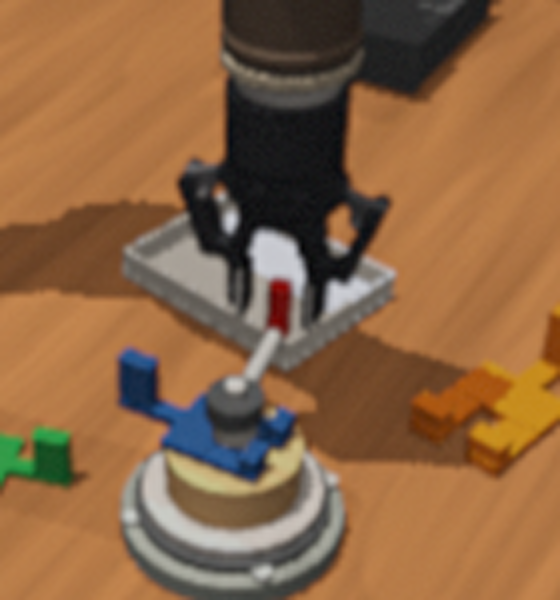

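Call:
jog_arm(
  series=[
    {"hand":0.45,"translation":[0.4,0.1,0],"turn":-0.05},
    {"hand":0.45,"translation":[0.7,0.15,0],"turn":-0.08},
    {"hand":0.45,"translation":[0.95,0.2,0],"turn":-0.11},
    {"hand":0.45,"translation":[1.15,0.2,0],"turn":-0.13},
    {"hand":0.45,"translation":[1.35,0.2,0],"turn":-0.15},
  ],
)

```text
clock: 3.5
eef_pos: [0.5746, 0.1007, 0.1192]
tool_rot: [-0.001, 0.699, 0.715, -0.001]
wrist_force: [-4.9, 0.0, 4.0]
opening: 0.0388
```

Run:
```python
from h import *
st()
```

```text
3.5 pos [0.5746 0.1007 0.1192] yaw 0.02306584976817505 F [-4.9407  0.0422  4.05  ] op 0.038750113938974595 j [-0.6167  0.4937  0.4876  1.8393 -0.2923  0.8816  0.0327]
```

Call:
jog_arm(
  series=[
    {"hand":0.45,"translation":[0.44,0.03,0],"turn":-0.06},
    {"hand":0.45,"translation":[0.87,0,0],"turn":-0.11},
    {"hand":0.45,"translation":[1.29,-0.04,0],"turn":-0.16},
    {"hand":0.45,"translation":[1.71,-0.11,0],"turn":-0.21},
    {"hand":0.45,"translation":[2.12,-0.2,0],"turn":-0.26},
    {"hand":0.45,"translation":[2.54,-0.3,0],"turn":-0.31},
  ],
)

```text
clock: 4.25
eef_pos: [0.599, 0.0974, 0.1191]
tool_rot: [-0.001, 0.801, 0.598, -0.002]
wrist_force: [-7.2, -0.5, 4.8]
opening: 0.0386
```

Run:
```python
from h import *
st(); crop("scene","s3",290,90,140,150,4); crop("top","t3",220,120,160,120,4)
```

```text
4.25 pos [0.599  0.0974 0.1191] yaw -0.28806773321415835 F [-7.1806 -0.5282  4.7542] op 0.03861437549386969 j [-0.642   0.5468  0.5627  1.7816 -0.3567  0.9201 -0.2128]
```

View pics/s3.png

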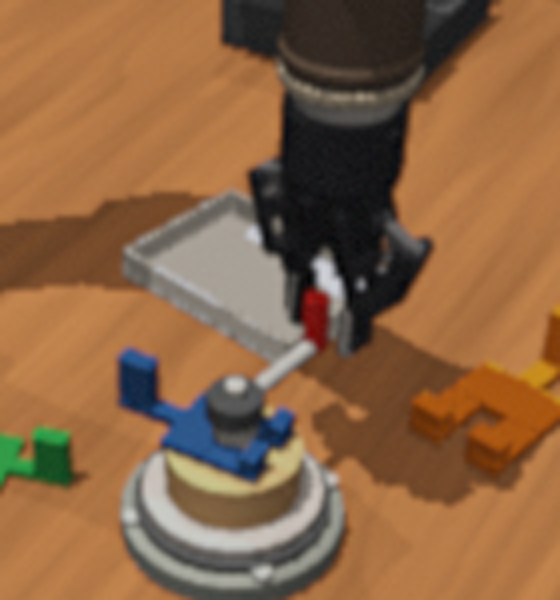

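The handle yields at about 7 N and has moved round clockwise between the fingers, now at crop (315,315).

Call:
jog_arm(
  series=[
    {"hand":0.45,"translation":[0.4,-0.13,0],"turn":-0.05},
    {"hand":0.45,"translation":[0.8,-0.28,0],"turn":-0.1},
    {"hand":0.45,"translation":[1.19,-0.45,0],"turn":-0.15},
    {"hand":0.45,"translation":[1.57,-0.63,0],"turn":-0.2},
    {"hand":0.45,"translation":[1.94,-0.84,0],"turn":-0.25},
    {"hand":0.45,"translation":[2.3,-1.06,0],"turn":-0.3},
    {"hand":0.45,"translation":[2.65,-1.31,0],"turn":-0.35},
    {"hand":0.45,"translation":[2.99,-1.56,0],"turn":-0.4},
    {"hand":0.45,"translation":[3.31,-1.84,0],"turn":-0.45},
    {"hand":0.45,"translation":[3.62,-2.13,0],"turn":-0.5},
  ],
)

```text
clock: 5.6
eef_pos: [0.6348, 0.077, 0.1187]
tool_rot: [-0.001, 0.924, 0.382, -0.002]
wrist_force: [-7.1, 2.2, 3.9]
opening: 0.0384
```

Run:
```python
from h import *
st(); crop("scene","s4",290,90,140,150,4)
```

```text
5.6 pos [0.6348 0.077  0.1187] yaw -0.7873724070171773 F [-7.1442  2.1835  3.9387] op 0.03844667760773862 j [-0.6551  0.6306  0.6824  1.7011 -0.4648  0.9828 -0.5885]
```

View pics/s4.png

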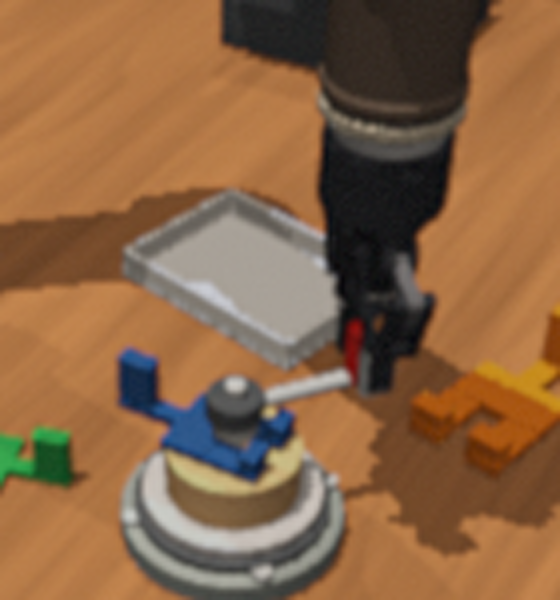

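Call:
jog_arm(
  series=[
    {"hand":0.45,"translation":[0.3,-0.31,0],"turn":-0.05},
    {"hand":0.45,"translation":[0.58,-0.63,0],"turn":-0.1},
    {"hand":0.45,"translation":[0.84,-0.96,0],"turn":-0.15},
    {"hand":0.45,"translation":[1.08,-1.31,0],"turn":-0.2},
    {"hand":0.45,"translation":[1.31,-1.67,0],"turn":-0.25},
    {"hand":0.45,"translation":[1.52,-2.04,0],"turn":-0.3},
    {"hand":0.45,"translation":[1.71,-2.42,0],"turn":-0.35},
  ],
)

```text
clock: 6.52
eef_pos: [0.6519, 0.0537, 0.1185]
tool_rot: [-0.002, 0.977, 0.215, -0.002]
wrist_force: [-6.5, 4.0, 1.7]
opening: 0.0385
```

```bash
cat >> h.py <<'E'
def ft():
    s=st(); d=s['eef_pos'][:2]-np.array([.577,.0165]); a=np.arctan2(d[1],d[0]); r=np.hypot(*d)
    F=s['wrist_force'][:2]; print("psi %.3f r %.4f Ft %.2f Fr %.2f"%(a,r,-F@[np.sin(a),-np.cos(a)],F@[np.cos(a),np.sin(a)]))
E
python3 -c "
from h import *
ft()"
```

```text
6.525 pos [0.6519 0.0537 0.1185] yaw -1.1366543819406172 F [-6.514   3.9828  1.6859] op 0.03847247307183971 j [-0.653   0.6815  0.7651  1.6649 -0.5391  1.0229 -0.8445]
psi 0.461 r 0.0837 Ft 6.47 Fr -4.06
```

Call:
jog_arm(
  series=[
    {"hand":0.45,"translation":[0.09,-0.19,0],"turn":-0.025},
    {"hand":0.45,"translation":[0.17,-0.39,0],"turn":-0.05},
  ],
)

```text
clock: 6.78
eef_pos: [0.6537, 0.0501, 0.1184]
tool_rot: [-0.002, 0.982, 0.191, -0.002]
wrist_force: [-6.9, 3.9, 1.7]
opening: 0.0384
```

Call:
jog_arm(
  series=[
    {"hand":0.45,"translation":[0.08,-0.2,0],"turn":-0.025},
    {"hand":0.45,"translation":[0.15,-0.4,0],"turn":-0.05},
  ],
)

```text
clock: 7.02
eef_pos: [0.6552, 0.0462, 0.1184]
tool_rot: [-0.002, 0.986, 0.167, -0.002]
wrist_force: [-7.7, 4.5, 2.6]
opening: 0.0387
```

Call:
jog_arm(
  series=[
    {"hand":0.45,"translation":[0.03,-0.2,0],"turn":-0.025},
    {"hand":0.45,"translation":[0.06,-0.4,0],"turn":-0.05},
  ],
)

```text
clock: 7.28
eef_pos: [0.6562, 0.0426, 0.1185]
tool_rot: [-0.002, 0.99, 0.142, -0.002]
wrist_force: [-4.5, 5.6, 1.2]
opening: 0.0384
```

Call:
jog_arm(
  series=[
    {"hand":0.45,"translation":[0.04,-0.21,0],"turn":-0.025},
    {"hand":0.45,"translation":[0.08,-0.41,0],"turn":-0.05},
  ],
)

```text
clock: 7.52
eef_pos: [0.6572, 0.0388, 0.1185]
tool_rot: [-0.002, 0.993, 0.118, -0.002]
wrist_force: [-3.7, 5.3, 1.9]
opening: 0.0384
```

Call:
jog_arm(
  series=[
    {"hand":0.45,"translation":[0.04,-0.21,0],"turn":-0.025},
    {"hand":0.45,"translation":[0.08,-0.41,0],"turn":-0.05},
  ],
)

```text
clock: 7.78
eef_pos: [0.6581, 0.0348, 0.1185]
tool_rot: [-0.002, 0.996, 0.093, -0.002]
wrist_force: [-4.5, 6.0, 0.7]
opening: 0.0389
```

```bash
python3 -c "
from h import *
ft()
crop('scene','s5',290,90,140,150,4)"
```

```text
7.775 pos [0.6581 0.0348 0.1185] yaw -1.3850569514724715 F [-4.4514  6.0188  0.7019] op 0.038850576771033395 j [-0.6518  0.7104  0.8242  1.6551 -0.5899  1.0455 -1.0247]
psi 0.222 r 0.0831 Ft 6.85 Fr -3.02
```

View pics/s5.png

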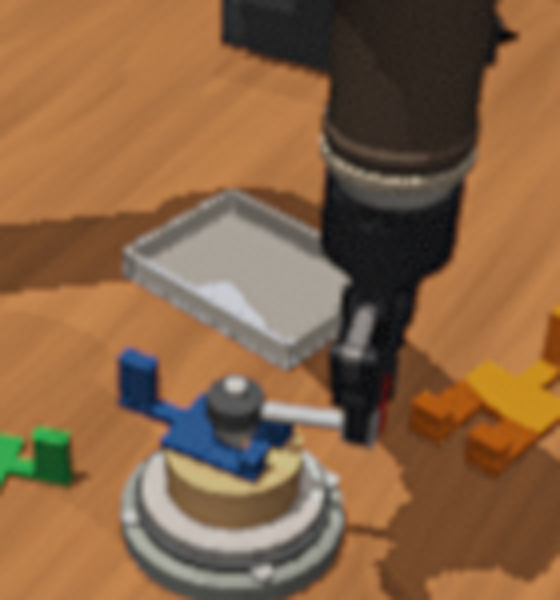

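Call:
jog_arm(
  series=[
    {"hand":0.45,"translation":[0.04,-0.21,0],"turn":-0.025},
    {"hand":0.45,"translation":[0.08,-0.42,0],"turn":-0.05},
  ],
)

```text
clock: 8.07
eef_pos: [0.6588, 0.0307, 0.1185]
tool_rot: [-0.002, 0.998, 0.068, -0.002]
wrist_force: [-3.7, 6.1, 1.1]
opening: 0.0385
```

Call:
jog_arm(
  series=[
    {"hand":0.45,"translation":[0.03,-0.21,0],"turn":-0.025},
    {"hand":0.45,"translation":[0.05,-0.43,0],"turn":-0.05},
  ],
)

```text
clock: 8.32
eef_pos: [0.6594, 0.0264, 0.1185]
tool_rot: [-0.002, 0.999, 0.043, -0.002]
wrist_force: [-5.5, 6.0, 0.7]
opening: 0.0384
```

Call:
jog_arm(
  series=[
    {"hand":0.45,"translation":[0.02,-0.21,0],"turn":-0.025},
    {"hand":0.45,"translation":[0.03,-0.43,0],"turn":-0.05},
  ],
)

```text
clock: 8.57
eef_pos: [0.6598, 0.0222, 0.1185]
tool_rot: [-0.002, 1.0, 0.018, -0.002]
wrist_force: [-4.4, 7.4, 0.2]
opening: 0.0384
```

Call:
jog_arm(
  series=[
    {"hand":0.45,"translation":[0.01,-0.21,0],"turn":-0.025},
    {"hand":0.45,"translation":[0.01,-0.43,0],"turn":-0.05},
  ],
)

```text
clock: 8.82
eef_pos: [0.6599, 0.018, 0.1185]
tool_rot: [-0.002, 1.0, -0.007, -0.002]
wrist_force: [-5.1, 6.7, 2.1]
opening: 0.0382
```

Call:
jog_arm(
  series=[
    {"hand":0.45,"translation":[-0.02,-0.21,0],"turn":-0.025},
    {"hand":0.45,"translation":[-0.04,-0.43,0],"turn":-0.05},
  ],
)

```text
clock: 9.07
eef_pos: [0.6597, 0.0138, 0.1185]
tool_rot: [-0.002, 0.999, -0.032, -0.001]
wrist_force: [-3.4, 6.6, 0.8]
opening: 0.039
```

Call:
jog_arm(
  series=[
    {"hand":0.45,"translation":[-0.03,-0.21,0],"turn":-0.025},
    {"hand":0.45,"translation":[-0.06,-0.42,0],"turn":-0.05},
  ],
)

```text
clock: 9.32
eef_pos: [0.6594, 0.0097, 0.1186]
tool_rot: [-0.002, 0.998, -0.057, -0.001]
wrist_force: [-2.0, 6.2, -0.2]
opening: 0.0387
```

Call:
jog_arm(
  series=[
    {"hand":0.45,"translation":[-0.04,-0.21,0],"turn":-0.025},
    {"hand":0.45,"translation":[-0.08,-0.42,0],"turn":-0.05},
  ],
)

```text
clock: 9.57
eef_pos: [0.6589, 0.0056, 0.1186]
tool_rot: [-0.002, 0.997, -0.082, -0.001]
wrist_force: [-1.9, 6.7, -0.2]
opening: 0.0384
```

Call:
jog_arm(
  series=[
    {"hand":0.45,"translation":[-0.04,-0.21,0],"turn":-0.025},
    {"hand":0.45,"translation":[-0.09,-0.42,0],"turn":-0.05},
  ],
)

```text
clock: 9.82
eef_pos: [0.6581, 0.0015, 0.1186]
tool_rot: [-0.002, 0.994, -0.107, -0.001]
wrist_force: [-1.1, 6.9, -1.7]
opening: 0.0385
```

```bash
python3 -c "
from h import *
ft()"
```

```text
9.825 pos [0.6581 0.0015 0.1186] yaw -1.7844105879989065 F [-1.1296  6.8589 -1.6689] op 0.03847222269683489 j [-0.6514  0.7485  0.9198  1.6622 -0.667   1.076  -1.3108]
psi -0.183 r 0.0825 Ft 6.54 Fr -2.36
```

Call:
jog_arm(
  series=[
    {"hand":0.45,"translation":[-0.05,-0.21,0],"turn":-0.025},
    {"hand":0.45,"translation":[-0.1,-0.42,0],"turn":-0.05},
  ],
)

```text
clock: 10.07
eef_pos: [0.6572, -0.0027, 0.1186]
tool_rot: [-0.002, 0.991, -0.131, -0.001]
wrist_force: [-0.5, 7.3, -1.0]
opening: 0.0386
```

Call:
jog_arm(
  series=[
    {"hand":0.45,"translation":[-0.06,-0.2,0],"turn":-0.025},
    {"hand":0.45,"translation":[-0.12,-0.4,0],"turn":-0.05},
  ],
)

```text
clock: 10.32
eef_pos: [0.6561, -0.0067, 0.1186]
tool_rot: [-0.002, 0.988, -0.156, -0.001]
wrist_force: [-0.4, 6.7, 0.1]
opening: 0.0384
```

Call:
jog_arm(
  series=[
    {"hand":0.45,"translation":[-0.07,-0.2,0],"turn":-0.025},
    {"hand":0.45,"translation":[-0.13,-0.4,0],"turn":-0.05},
  ],
)

```text
clock: 10.58
eef_pos: [0.6548, -0.0107, 0.1186]
tool_rot: [-0.002, 0.984, -0.181, -0.001]
wrist_force: [-0.8, 6.8, -0.4]
opening: 0.0383
```

Call:
jog_arm(
  series=[
    {"hand":0.45,"translation":[-0.08,-0.2,0],"turn":-0.025},
    {"hand":0.45,"translation":[-0.16,-0.4,0],"turn":-0.05},
  ],
)

```text
clock: 10.82
eef_pos: [0.6532, -0.0146, 0.1186]
tool_rot: [-0.002, 0.979, -0.205, -0.001]
wrist_force: [-0.1, 7.8, -0.4]
opening: 0.0386
```

```bash
python3 -c "
from h import *
ft()
crop('scene','s6',290,90,140,150,4)"
```

```text
10.825 pos [ 0.6532 -0.0146  0.1186] yaw -1.9841876374419454 F [-0.1127  7.8286 -0.3976] op 0.03858898890961703 j [-0.6548  0.7641  0.9684  1.6767 -0.7033  1.0889 -1.4535]
psi -0.388 r 0.0823 Ft 7.20 Fr -3.06
```

View pics/s6.png

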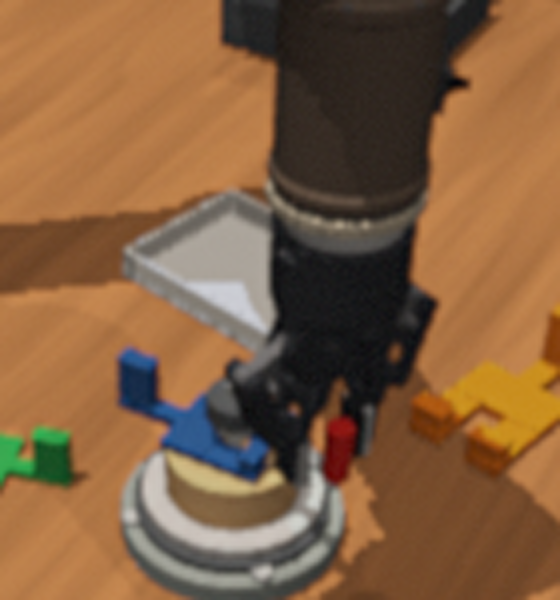

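```bash
python3 -c "
from h import *
h=atz('scene',290+341.5/4-.5,90+426/4-.5,.146); print(h); d=h[:2]-[.577,.0165]; print(np.hypot(*d),np.arctan2(d[1],d[0]))
e=h[:2]-[.6532,-.0146]; y=-1.984; print('along jaw',e@[np.cos(y),np.sin(y)],'across(outward)',e@[-np.sin(y),np.cos(y)])
"
```

```text
[ 0.6594 -0.0053  0.146 ]
0.08528317041665498 -0.2587677039344066
along jaw -0.011003330741394821 across(outward) 0.001993165665844867
```

Call:
jog_arm(
  series=[
    {"hand":0.45,"translation":[-0.08,-0.19,0],"turn":-0.025},
    {"hand":0.45,"translation":[-0.17,-0.39,0],"turn":-0.05},
  ],
)

```text
clock: 11.12
eef_pos: [0.6515, -0.0185, 0.1186]
tool_rot: [-0.002, 0.973, -0.23, -0.001]
wrist_force: [-0.3, 6.5, -0.6]
opening: 0.0384
```

Call:
jog_arm(
  series=[
    {"hand":0.45,"translation":[-0.09,-0.19,0],"turn":-0.025},
    {"hand":0.45,"translation":[-0.18,-0.39,0],"turn":-0.05},
  ],
)

```text
clock: 11.38
eef_pos: [0.6496, -0.0223, 0.1185]
tool_rot: [-0.002, 0.967, -0.254, -0.001]
wrist_force: [-1.3, 7.7, 0.4]
opening: 0.0385
```

Call:
jog_arm(
  series=[
    {"hand":0.45,"translation":[-0.1,-0.19,0],"turn":-0.025},
    {"hand":0.45,"translation":[-0.21,-0.37,0],"turn":-0.05},
  ],
)

```text
clock: 11.62
eef_pos: [0.6475, -0.026, 0.1186]
tool_rot: [-0.002, 0.961, -0.278, -0.001]
wrist_force: [-2.4, 8.9, -1.1]
opening: 0.0383
```

Call:
jog_arm(
  series=[
    {"hand":0.45,"translation":[-0.11,-0.18,0],"turn":-0.025},
    {"hand":0.45,"translation":[-0.23,-0.36,0],"turn":-0.05},
  ],
)

```text
clock: 11.88
eef_pos: [0.6453, -0.0294, 0.1186]
tool_rot: [-0.002, 0.953, -0.302, -0.001]
wrist_force: [-0.5, 8.1, -0.4]
opening: 0.0383
```

```bash
python3 -c "
from h import *
ft()"
```

```text
11.875 pos [ 0.6453 -0.0294  0.1186] yaw -2.183927342951585 F [-0.454   8.1323 -0.36  ] op 0.03830027251067534 j [-0.6612  0.7778  1.0173  1.6976 -0.7385  1.1009 -1.5962]
psi -0.592 r 0.0824 Ft 6.50 Fr -4.91
```

Call:
jog_arm(
  series=[
    {"hand":0.45,"translation":[-0.14,-0.16,0],"turn":-0.025},
    {"hand":0.45,"translation":[-0.28,-0.32,0],"turn":-0.05},
  ],
)

```text
clock: 12.12
eef_pos: [0.6429, -0.0328, 0.1186]
tool_rot: [-0.002, 0.946, -0.326, -0.001]
wrist_force: [1.2, 8.1, -1.0]
opening: 0.0383
```

Call:
jog_arm(
  series=[
    {"hand":0.45,"translation":[-0.14,-0.16,0],"turn":-0.025},
    {"hand":0.45,"translation":[-0.29,-0.31,0],"turn":-0.05},
  ],
)

```text
clock: 12.38
eef_pos: [0.6402, -0.0361, 0.1186]
tool_rot: [-0.002, 0.937, -0.349, -0.001]
wrist_force: [2.1, 7.5, -1.9]
opening: 0.0385
```

```bash
python3 -c "
from h import *
ft()"
```

```text
12.375 pos [ 0.6402 -0.0361  0.1186] yaw -2.2840255092925776 F [ 2.1155  7.5163 -1.8534] op 0.03849178496304858 j [-0.6677  0.7834  1.0429  1.7122 -0.7556  1.1043 -1.668 ]
psi -0.694 r 0.0822 Ft 7.13 Fr -3.18
```

Call:
jog_arm(
  series=[
    {"hand":0.45,"translation":[-0.15,-0.16,0],"turn":-0.025},
    {"hand":0.45,"translation":[-0.3,-0.31,0],"turn":-0.05},
  ],
)

```text
clock: 12.62
eef_pos: [0.6374, -0.0393, 0.1186]
tool_rot: [-0.002, 0.928, -0.372, -0.001]
wrist_force: [1.4, 7.5, -2.5]
opening: 0.0382
```

```bash
python3 -c "
from h import *
ft()"
```

```text
12.625 pos [ 0.6374 -0.0393  0.1186] yaw -2.334098247423703 F [ 1.4458  7.4727 -2.4647] op 0.03816670757810653 j [-0.6709  0.7862  1.0556  1.7198 -0.764   1.1064 -1.7039]
psi -0.746 r 0.0822 Ft 6.47 Fr -4.01
```

Call:
jog_arm(
  series=[
    {"hand":0.45,"translation":[-0.16,-0.15,0],"turn":-0.025},
    {"hand":0.45,"translation":[-0.32,-0.29,0],"turn":-0.05},
  ],
)

```text
clock: 12.88
eef_pos: [0.6344, -0.0423, 0.1187]
tool_rot: [-0.002, 0.918, -0.396, -0.0]
wrist_force: [2.6, 6.4, -2.4]
opening: 0.0384
```

Call:
jog_arm(
  series=[
    {"hand":0.45,"translation":[-0.16,-0.14,0],"turn":-0.025},
    {"hand":0.45,"translation":[-0.32,-0.28,0],"turn":-0.05},
  ],
)

```text
clock: 13.12
eef_pos: [0.6313, -0.0452, 0.1187]
tool_rot: [-0.002, 0.908, -0.418, -0.0]
wrist_force: [4.0, 6.5, -2.9]
opening: 0.0383
```

```bash
python3 -c "
from h import *
ft()"
```

```text
13.125 pos [ 0.6313 -0.0452  0.1187] yaw -2.434136574583588 F [ 4.0114  6.4995 -2.9046] op 0.038267479477623045 j [-0.6784  0.7917  1.0813  1.7359 -0.7807  1.1104 -1.7758]
psi -0.849 r 0.0822 Ft 7.31 Fr -2.23
```

Call:
jog_arm(
  series=[
    {"hand":0.45,"translation":[-0.17,-0.13,0],"turn":-0.025},
    {"hand":0.45,"translation":[-0.34,-0.27,0],"turn":-0.05},
  ],
)

```text
clock: 13.38
eef_pos: [0.628, -0.048, 0.1187]
tool_rot: [-0.002, 0.898, -0.441, -0.0]
wrist_force: [3.7, 7.0, -3.2]
opening: 0.0383
```

```bash
python3 -c "
from h import *
ft()"
```

```text
13.375 pos [ 0.628  -0.048   0.1187] yaw -2.484149618142215 F [ 3.711   6.9939 -3.1998] op 0.03830613530163634 j [-0.6825  0.7944  1.0942  1.7445 -0.7889  1.1125 -1.8118]
psi -0.902 r 0.0822 Ft 7.25 Fr -3.19
```

Call:
jog_arm(
  series=[
    {"hand":0.45,"translation":[-0.17,-0.13,0],"turn":-0.025},
    {"hand":0.45,"translation":[-0.34,-0.25,0],"turn":-0.05},
  ],
)

```text
clock: 13.62
eef_pos: [0.6246, -0.0505, 0.1187]
tool_rot: [-0.001, 0.886, -0.463, -0.0]
wrist_force: [4.1, 6.3, -4.6]
opening: 0.0384
```

```bash
python3 -c "
from h import *
ft()"
```

```text
13.625 pos [ 0.6246 -0.0505  0.1187] yaw -2.534091771207683 F [ 4.0675  6.3432 -4.5789] op 0.03840911131046434 j [-0.6868  0.7972  1.1071  1.7531 -0.797   1.1149 -1.848 ]
psi -0.953 r 0.0822 Ft 6.99 Fr -2.82
```

Call:
jog_arm(
  series=[
    {"hand":0.45,"translation":[-0.18,-0.12,0],"turn":-0.025},
    {"hand":0.45,"translation":[-0.35,-0.24,0],"turn":-0.05},
  ],
)

```text
clock: 13.88
eef_pos: [0.6211, -0.0529, 0.1187]
tool_rot: [-0.002, 0.874, -0.485, -0.0]
wrist_force: [3.7, 5.5, -3.7]
opening: 0.0386
```

```bash
python3 -c "
from h import *
ft()
crop('scene','s7',290,90,140,150,4)"
```

```text
13.875 pos [ 0.6211 -0.0529  0.1187] yaw -2.5841345250870447 F [ 3.6619  5.5422 -3.6596] op 0.03855751471028499 j [-0.6913  0.8001  1.12    1.7619 -0.8052  1.1174 -1.8842]
psi -1.005 r 0.0822 Ft 6.06 Fr -2.71
```

View pics/s7.png

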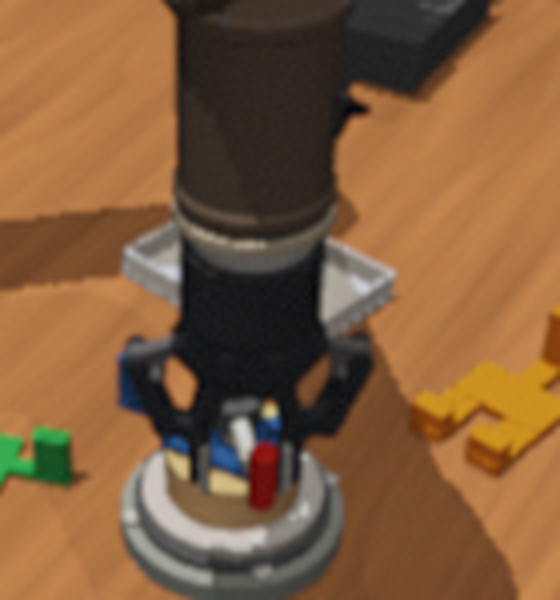

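Call:
jog_arm(
  series=[
    {"hand":0.45,"translation":[-0.18,-0.11,0],"turn":-0.025},
    {"hand":0.45,"translation":[-0.36,-0.22,0],"turn":-0.05},
  ],
)

```text
clock: 14.18
eef_pos: [0.6176, -0.055, 0.1187]
tool_rot: [-0.002, 0.862, -0.507, -0.0]
wrist_force: [4.1, 5.7, -2.9]
opening: 0.0387
```

```bash
python3 -c "
from h import *
ft()"
```

```text
14.175 pos [ 0.6176 -0.055   0.1187] yaw -2.6339669931827117 F [ 4.0595  5.7072 -2.9102] op 0.038668951159447 j [-0.6961  0.8029  1.1329  1.7709 -0.8133  1.1198 -1.9205]
psi -1.055 r 0.0822 Ft 6.35 Fr -2.96
```

Call:
jog_arm(
  series=[
    {"hand":0.45,"translation":[-0.18,-0.11,0],"turn":-0.025},
    {"hand":0.45,"translation":[-0.37,-0.21,0],"turn":-0.05},
  ],
)

```text
clock: 14.42
eef_pos: [0.6145, -0.0565, 0.1187]
tool_rot: [-0.002, 0.849, -0.528, -0.0]
wrist_force: [8.1, 8.7, -4.9]
opening: 0.0385
```

```bash
python3 -c "
from h import *
ft()"
```

```text
14.425 pos [ 0.6145 -0.0565  0.1187] yaw -2.6834298053842804 F [ 8.0514  8.7005 -4.8666] op 0.03849178284072076 j [-0.7014  0.8058  1.1455  1.7796 -0.8224  1.1222 -1.9569]
psi -1.097 r 0.0820 Ft 11.14 Fr -4.07
```

Call:
jog_arm(
  series=[
    {"hand":0.45,"translation":[0,0,0],"turn":0},
    {"hand":0.45,"translation":[0,0,0],"turn":0},
  ],
)

```text
clock: 14.68
eef_pos: [0.6147, -0.0563, 0.1187]
tool_rot: [-0.002, 0.85, -0.528, -0.0]
wrist_force: [7.4, 8.0, -5.0]
opening: 0.0385
```

```bash
python3 -c "
from h import *
ft()"
```

```text
14.675 pos [ 0.6147 -0.0563  0.1187] yaw -2.68223801926717 F [ 7.362   8.0288 -5.0268] op 0.03854822986036081 j [-0.7015  0.8058  1.1451  1.7792 -0.8223  1.1219 -1.9564]
psi -1.093 r 0.0820 Ft 10.23 Fr -3.74
```

The force held at about 10 N statically, after a steady 6–7 N, so this is the end stop at about 2.7 rad of travel. I'll back off and lift.

Call:
jog_arm(
  series=[
    {"hand":0.45,"translation":[0.3,0.15,0],"turn":0},
    {"hand":0.45,"translation":[0.6,0.31,0],"turn":0},
    {"hand":0.45,"translation":[0.95,0.5,0],"turn":0},
    {"hand":0.45,"translation":[0.95,0.5,0],"turn":0},
    {"hand":0.45,"translation":[0.95,0.5,1.5],"turn":0},
    {"hand":0.45,"translation":[0.95,0.5,4],"turn":0},
    {"hand":0.45,"translation":[0.95,0.5,8],"turn":0},
    {"hand":0.45,"translation":[0.95,0.5,10],"turn":0},
  ],
)

```text
clock: 15.68
eef_pos: [0.6227, -0.0562, 0.2222]
tool_rot: [-0.001, 0.848, -0.53, 0.001]
wrist_force: [-0.3, 0.4, -0.5]
opening: 0.0383
```

```bash
python3 -c "
from h import *
ft()
crop('scene','s8',290,90,140,150,4)"
```

```text
15.675 pos [ 0.6227 -0.0562  0.2222] yaw -2.6869243526222872 F [-0.2995  0.4443 -0.468 ] op 0.03833004225557941 j [-0.7457  0.7208  1.25    1.6597 -0.7106  1.2907 -2.0469]
psi -1.010 r 0.0858 Ft -0.02 Fr -0.54
```

View pics/s8.png

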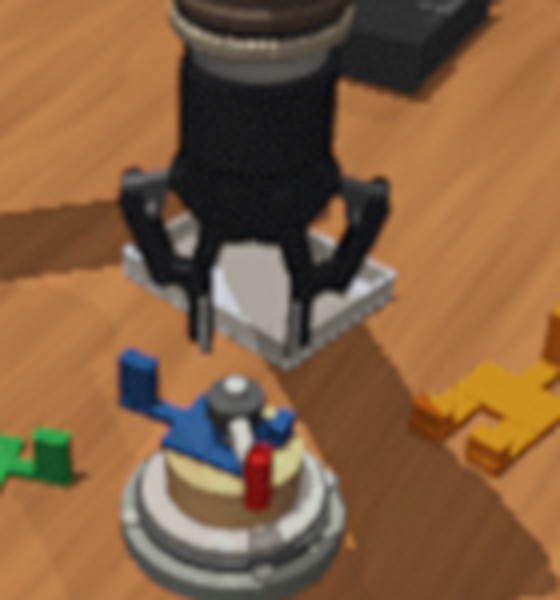

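Call:
jog_arm(
  series=[
    {"hand":0.6,"translation":[-3,1.8,0],"turn":0.18},
    {"hand":0.6,"translation":[-6,3.6,0],"turn":0.36},
    {"hand":0.6,"translation":[-9,5.4,0],"turn":0.54},
    {"hand":0.6,"translation":[-11.8,7.3,0],"turn":0.72},
    {"hand":0.6,"translation":[-11.8,7.3,0],"turn":0.9},
    {"hand":0.6,"translation":[-11.8,7.3,0],"turn":1.07},
    {"hand":0.6,"translation":[-11.8,7.3,0],"turn":1.116},
    {"hand":0.6,"translation":[-11.8,7.3,-2],"turn":1.116},
    {"hand":0.6,"translation":[-11.8,7.3,-4],"turn":1.116},
    {"hand":0.6,"translation":[-11.8,7.3,-6],"turn":1.116},
    {"hand":0.6,"translation":[-11.8,7.3,-7],"turn":1.116},
    {"hand":0.6,"translation":[-11.8,7.3,-7],"turn":1.116},
  ],
)

```text
clock: 17.23
eef_pos: [0.5038, 0.0174, 0.1489]
tool_rot: [0.0, 1.0, -0.0, -0.001]
wrist_force: [0.4, 0.2, 0.2]
opening: 0.0508
```

```bash
python3 -c "
from h import *
st()
print(proj('scene',[.505,.0166,.118]))
crop('scene','s9',290,90,140,150,4);crop('top','t9',220,120,160,130,4)"
```

```text
17.225 pos [0.5038 0.0174 0.1489] yaw -1.5716340891094072 F [0.4343 0.168  0.15  ] op 0.0508156712485505 j [-0.9205  0.4666  1.0434  2.0224 -0.5026  0.9363 -1.1836]
[323.7443 179.1151]
```

View pics/s9.png

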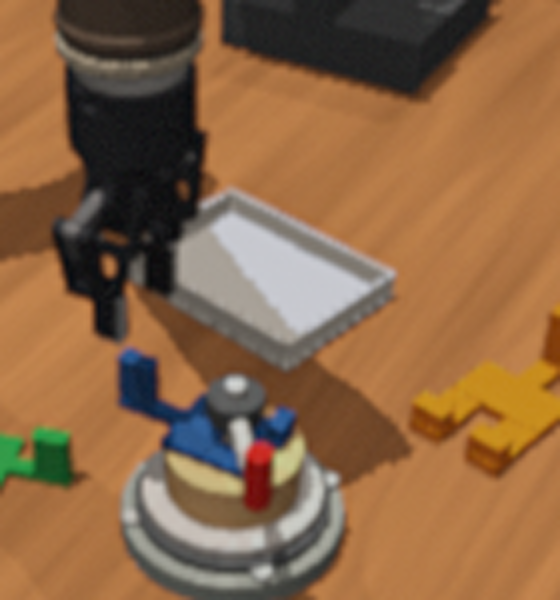

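View pics/t9.png

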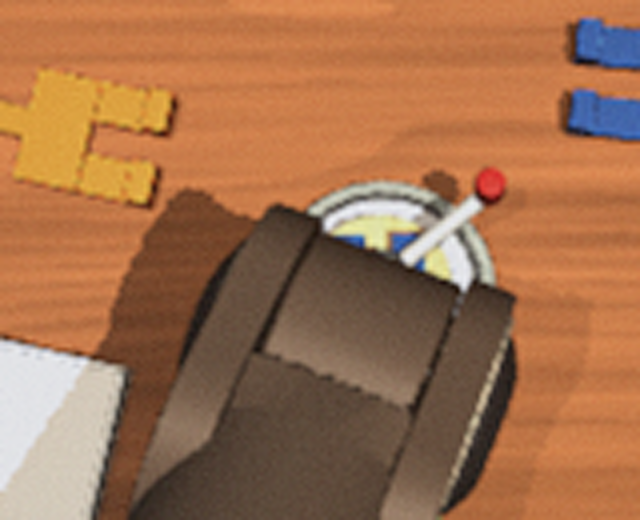

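Call:
jog_arm(
  series=[
    {"hand":0.6,"translation":[0.1,-0.07,-1.5],"turn":0},
    {"hand":0.6,"translation":[0.1,-0.07,-3],"turn":0},
    {"hand":0.6,"translation":[0.1,-0.07,-4.5],"turn":0},
    {"hand":0.6,"translation":[0.1,-0.07,-6],"turn":0},
    {"hand":0.6,"translation":[0.1,-0.07,-6.7],"turn":0},
    {"hand":0.6,"translation":[0.1,-0.07,-6.7],"turn":0},
  ],
)

```text
clock: 18.08
eef_pos: [0.5049, 0.0168, 0.0818]
tool_rot: [0.0, 1.0, 0.0, -0.0]
wrist_force: [-0.5, 0.0, 0.7]
opening: 0.0514
```

```bash
python3 -c "
from h import *
st()
crop('scene','s10',290,130,100,100,6)"
```

```text
18.075 pos [0.5049 0.0168 0.0818] yaw -1.5703701433579549 F [-0.4916  0.0317  0.6993] op 0.051399947482512566 j [-0.819   0.5616  0.9247  2.0724 -0.6249  0.8124 -1.0854]
```

View pics/s10.png

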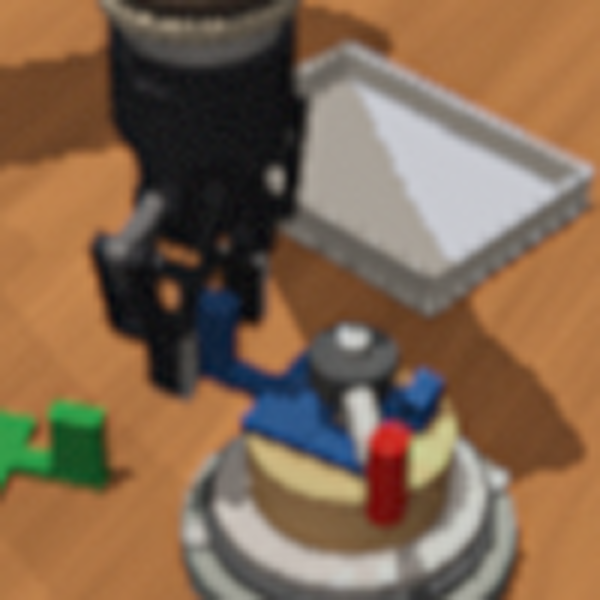

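The fingers at crop (180,370) and (250,300) straddle the blue tab at (215,335). Closing gently.

Call:
jog_arm(
  force=30,
  series=[
    {"hand":0.2,"translation":[0,0,0],"turn":0},
    {"hand":0.1,"translation":[0,0,0],"turn":0},
    {"hand":0.05,"translation":[0,0,0],"turn":0},
    {"hand":0.05,"translation":[0,0,0],"turn":0},
    {"hand":0.0,"translation":[0,0,0],"turn":0},
    {"hand":0.0,"translation":[0,0,0],"turn":0},
  ],
)

```text
clock: 18.88
eef_pos: [0.5054, 0.0172, 0.0827]
tool_rot: [-0.0, 1.0, 0.0, 0.0]
wrist_force: [-2.2, 1.2, 6.7]
opening: 0.0137
```

```bash
python3 -c "
from h import *
st()"
```

```text
18.875 pos [0.5054 0.0172 0.0827] yaw -1.5699619847048418 F [-2.1913  1.2461  6.6902] op 0.013701186222201822 j [-0.8199  0.5601  0.9256  2.0718 -0.6248  0.813  -1.0855]
```

Call:
jog_arm(
  series=[
    {"hand":0.0,"translation":[0,0,0.07],"turn":0},
    {"hand":0.0,"translation":[-0.1,0,0.07],"turn":0},
    {"hand":0.0,"translation":[-0.2,0,0.07],"turn":0},
    {"hand":0.0,"translation":[-0.3,0,0.07],"turn":0},
  ],
)

```text
clock: 19.38
eef_pos: [0.502, 0.0171, 0.0829]
tool_rot: [0.0, 1.0, 0.0, -0.0]
wrist_force: [-0.1, 0.2, -1.2]
opening: 0.0138
```

```bash
python3 -c "
from h import *
st()"
```

```text
19.375 pos [0.502  0.0171 0.0829] yaw -1.5699837030434158 F [-0.0903  0.2207 -1.1779] op 0.013810559736367578 j [-0.8249  0.5554  0.9286  2.0791 -0.622   0.8103 -1.0867]
```

Call:
jog_arm(
  series=[
    {"hand":0.0,"translation":[-0.1,0,0],"turn":0},
    {"hand":0.0,"translation":[-0.2,0,0],"turn":0},
    {"hand":0.0,"translation":[-0.3,0,0],"turn":0},
  ],
)

```text
clock: 19.75
eef_pos: [0.4991, 0.0171, 0.083]
tool_rot: [0.0, 1.0, 0.0, -0.0]
wrist_force: [0.7, -1.0, -0.8]
opening: 0.0134
```

Call:
jog_arm(
  series=[
    {"hand":0.0,"translation":[-0.1,0,0],"turn":0},
    {"hand":0.0,"translation":[-0.2,0,0],"turn":0},
    {"hand":0.0,"translation":[-0.3,0,0],"turn":0},
  ],
)

```text
clock: 20.12
eef_pos: [0.4961, 0.0171, 0.083]
tool_rot: [-0.0, 1.0, 0.0, -0.0]
wrist_force: [-0.5, -0.7, -1.6]
opening: 0.0138
```

Call:
jog_arm(
  series=[
    {"hand":0.0,"translation":[-0.1,0,0],"turn":0},
    {"hand":0.0,"translation":[-0.2,0,0],"turn":0},
    {"hand":0.0,"translation":[-0.3,0,0],"turn":0},
  ],
)

```text
clock: 20.5
eef_pos: [0.4931, 0.0171, 0.083]
tool_rot: [0.0, 1.0, 0.0, -0.0]
wrist_force: [-0.7, -0.5, -1.5]
opening: 0.0136
```

Call:
jog_arm(
  series=[
    {"hand":0.0,"translation":[-0.2,0,0],"turn":0},
    {"hand":0.0,"translation":[-0.4,0,0],"turn":0},
    {"hand":0.0,"translation":[-0.6,0,0],"turn":0},
  ],
)

```text
clock: 20.88
eef_pos: [0.487, 0.0171, 0.083]
tool_rot: [-0.0, 1.0, 0.0, -0.0]
wrist_force: [-0.4, 0.1, -1.2]
opening: 0.0132
```

Call:
jog_arm(
  series=[
    {"hand":0.0,"translation":[-0.3,0,0],"turn":0},
    {"hand":0.0,"translation":[-0.7,0,0],"turn":0},
    {"hand":0.0,"translation":[-1.0,0,0],"turn":0},
    {"hand":0.0,"translation":[-1.4,0,0],"turn":0},
  ],
)

```text
clock: 21.38
eef_pos: [0.473, 0.0171, 0.083]
tool_rot: [0.0, 1.0, 0.0, 0.0]
wrist_force: [0.9, -0.7, -1.3]
opening: 0.0135
```

```bash
python3 -c "
from h import *
st()
crop('scene','s11',290,130,100,100,6)"
```

```text
21.375 pos [0.473  0.0171 0.083 ] yaw -1.5699885192860248 F [ 0.9298 -0.665  -1.3442] op 0.013506433282213237 j [-0.8657  0.513   0.9505  2.1465 -0.6067  0.776  -1.0918]
```

View pics/s11.png

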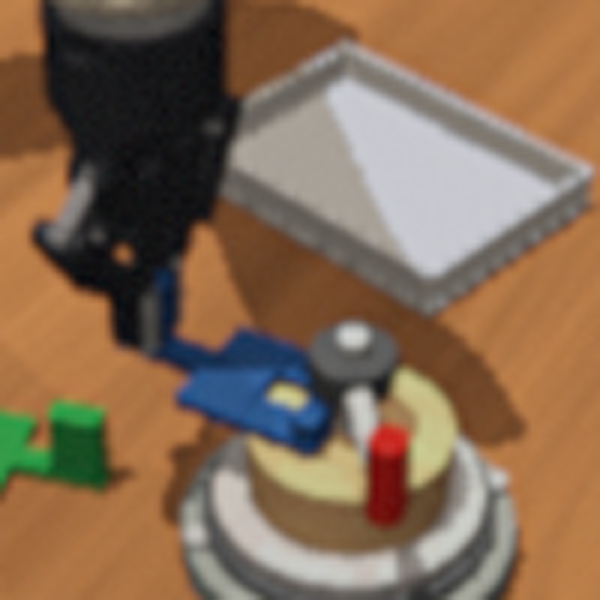

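The washer is drawing out freely: its lips are at crop (320,430), clear of the hub at (350,350). Continuing to 66 mm of travel in all.

Call:
jog_arm(
  series=[
    {"hand":0.0,"translation":[-0.4,0,0],"turn":0},
    {"hand":0.0,"translation":[-0.8,0,0],"turn":0},
    {"hand":0.0,"translation":[-1.2,0,0],"turn":0},
    {"hand":0.0,"translation":[-1.6,0,0],"turn":0},
    {"hand":0.0,"translation":[-2.0,0,0],"turn":0},
    {"hand":0.0,"translation":[-2.4,0,0],"turn":0},
    {"hand":0.0,"translation":[-2.8,0,0],"turn":0},
    {"hand":0.0,"translation":[-3.4,0,0],"turn":0},
    {"hand":0.0,"translation":[-3.4,0,1],"turn":0},
    {"hand":0.0,"translation":[-3.4,0,3],"turn":0},
    {"hand":0.0,"translation":[-3.4,0,6],"turn":0},
    {"hand":0.0,"translation":[-3.4,0,7],"turn":0},
  ],
)

```text
clock: 22.92
eef_pos: [0.4401, 0.0172, 0.1545]
tool_rot: [-0.001, 1.0, 0.0, 0.001]
wrist_force: [0.0, 0.8, -1.7]
opening: 0.014
```

Run:
```python
from h import *
st()
crop('scene','s12',260,90,160,150,4)
c=np.array([.4605,.265]);th=-.2526
for s in(0,np.pi):
    a=th+s; u=np.array([np.cos(a),np.sin(a)])
    # washer extents along its x: tab point -13 .. +102 ; centre +44.5
    p=c-u*.0445; print("washer dir",a,"tab at",p,"yaw jaw",a-np.pi/2, np.hypot(*p))
```

```text
22.925 pos [0.4401 0.0172 0.1545] yaw -1.5699201318156044 F [ 0.0374  0.8296 -1.7404] op 0.014024744061693012 j [-1.088   0.3402  1.1599  2.1618 -0.4099  0.8796 -1.2506]
washer dir -0.2526 tab at [0.4174 0.2761] yaw jaw -1.8233963267948965 0.5004757972207503
washer dir 2.888992653589793 tab at [0.5036 0.2539] yaw jaw 1.3181963267948964 0.5639636303843135
```

View pics/s12.png

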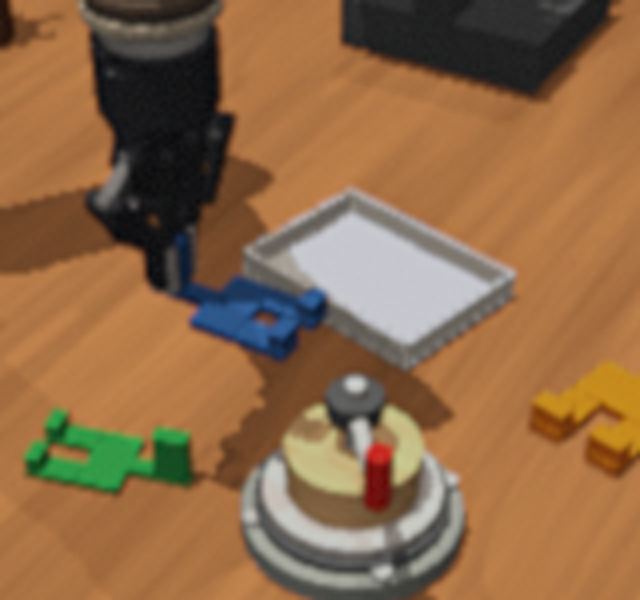

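Call:
jog_arm(
  series=[
    {"hand":0.0,"translation":[-0.2,2,0],"turn":-0.03},
    {"hand":0.0,"translation":[-0.5,5.5,0],"turn":-0.06},
    {"hand":0.0,"translation":[-1,10,0],"turn":-0.1},
    {"hand":0.0,"translation":[-1.4,14.5,0],"turn":-0.15},
    {"hand":0.0,"translation":[-1.8,19,0],"turn":-0.2},
    {"hand":0.0,"translation":[-2.1,23,0],"turn":-0.24},
    {"hand":0.0,"translation":[-2.2,25,0],"turn":-0.253},
    {"hand":0.0,"translation":[-2.2,25.9,0],"turn":-0.253},
    {"hand":0.0,"translation":[-2.2,25.9,-2],"turn":-0.253},
    {"hand":0.0,"translation":[-2.2,25.9,-5],"turn":-0.253},
    {"hand":0.0,"translation":[-2.2,25.9,-8],"turn":-0.253},
    {"hand":0.0,"translation":[-2.2,25.9,-10],"turn":-0.253},
    {"hand":0.0,"translation":[-2.2,25.9,-10],"turn":-0.253},
  ],
)

```text
clock: 24.6
eef_pos: [0.4166, 0.2745, 0.0519]
tool_rot: [0.001, 0.992, -0.126, -0.001]
wrist_force: [0.5, -0.0, -0.4]
opening: 0.0136
```

Run:
```python
from h import *
st()
crop('scene','s13',260,90,160,150,4)
crop('top','t13',160,160,160,140,4)
```

```text
24.6 pos [0.4166 0.2745 0.0519] yaw -1.8243078938813684 F [ 0.4706 -0.0275 -0.3997] op 0.013572379012162513 j [-1.396   0.653   0.9799  2.1055 -0.776   0.8028 -1.751 ]
```

View pics/s13.png

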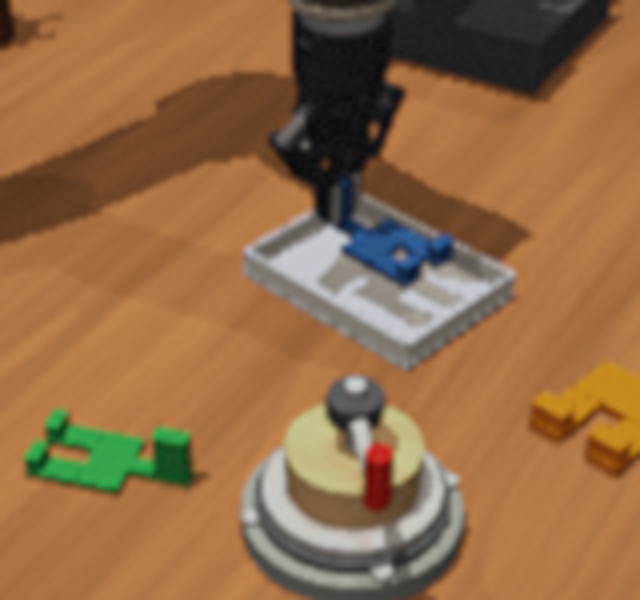

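View pics/t13.png

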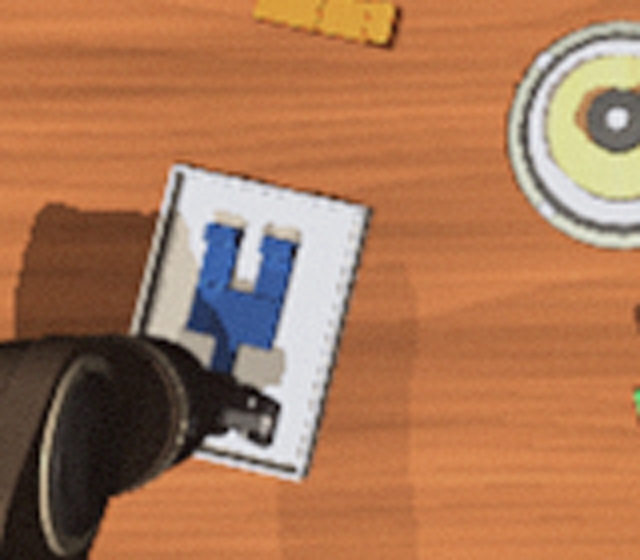

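Call:
jog_arm(
  series=[
    {"hand":0.0,"translation":[0,0,-1],"turn":0},
    {"hand":0.0,"translation":[0,0,-2],"turn":0},
    {"hand":0.0,"translation":[0,0,-2.8],"turn":0},
    {"hand":0.0,"translation":[0,0,-3.4],"turn":0},
    {"hand":0.0,"translation":[0,0,-3.6],"turn":0},
  ],
)

```text
clock: 25.32
eef_pos: [0.4171, 0.2759, 0.0166]
tool_rot: [0.0, 0.992, -0.126, -0.0]
wrist_force: [-0.7, 0.2, -1.7]
opening: 0.0136
```

Call:
jog_arm(
  series=[
    {"hand":0.0,"translation":[0,0,-0.1],"turn":0},
    {"hand":0.0,"translation":[0,0,-0.2],"turn":0},
  ],
)

```text
clock: 25.58
eef_pos: [0.4173, 0.2762, 0.0151]
tool_rot: [-0.0, 0.992, -0.126, 0.0]
wrist_force: [1.2, 0.2, -0.2]
opening: 0.0135
```

Call:
jog_arm(
  series=[
    {"hand":0.0,"translation":[0,0,-0.1],"turn":0},
    {"hand":0.0,"translation":[0,0,-0.1],"turn":0},
  ],
)

```text
clock: 25.82
eef_pos: [0.4172, 0.2761, 0.014]
tool_rot: [-0.0, 0.992, -0.126, 0.0]
wrist_force: [0.1, 0.1, -1.4]
opening: 0.0138
```

Call:
jog_arm(
  series=[
    {"hand":0.0,"translation":[0,0,-0.1],"turn":0},
    {"hand":0.0,"translation":[0,0,-0.1],"turn":0},
  ],
)

```text
clock: 26.08
eef_pos: [0.4171, 0.2761, 0.0129]
tool_rot: [0.0, 0.992, -0.126, -0.0]
wrist_force: [-0.1, 0.2, -1.0]
opening: 0.0135
```

Call:
jog_arm(
  series=[
    {"hand":0.0,"translation":[0,0,-0.1],"turn":0},
    {"hand":0.0,"translation":[0,0,-0.1],"turn":0},
  ],
)

```text
clock: 26.32
eef_pos: [0.4172, 0.2761, 0.0119]
tool_rot: [0.0, 0.992, -0.126, -0.0]
wrist_force: [0.1, -0.4, -0.9]
opening: 0.0138
```

Call:
jog_arm(
  series=[
    {"hand":0.0,"translation":[0,0,-0.1],"turn":0},
    {"hand":0.0,"translation":[0,0,-0.1],"turn":0},
  ],
)

```text
clock: 26.58
eef_pos: [0.4172, 0.2761, 0.0118]
tool_rot: [-0.0, 0.992, -0.126, -0.0]
wrist_force: [-3.7, -0.9, 11.6]
opening: 0.0135
```

Run:
```python
from h import *
st()
crop('scene','s14',290,100,110,100,6)
```

```text
26.575 pos [0.4172 0.2761 0.0118] yaw -1.8232209014552434 F [-3.7279 -0.9027 11.6345] op 0.013541802610696022 j [-1.3355  0.7071  0.893   2.1207 -0.8619  0.7314 -1.6872]
```

View pics/s14.png

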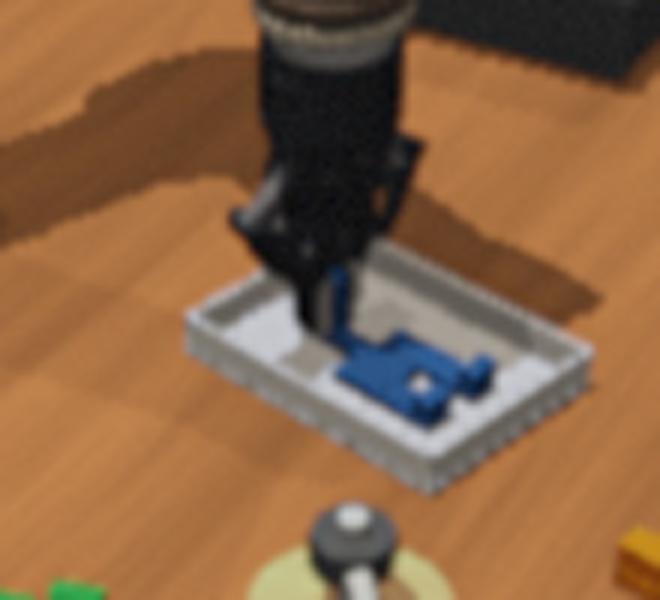

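The washer has touched down flat in the tray, with the tab upright at crop (340,300). I'll ease the pressure and open.

Call:
jog_arm(
  series=[
    {"hand":0.0,"translation":[0,0,0.08],"turn":0},
    {"hand":0.2,"translation":[0,0,0.08],"turn":0},
    {"hand":0.3,"translation":[0,0,0.1],"turn":0},
    {"hand":0.4,"translation":[0,0,0.1],"turn":0},
    {"hand":0.4,"translation":[0,0,0.1],"turn":0},
  ],
)

```text
clock: 27.25
eef_pos: [0.4172, 0.2761, 0.012]
tool_rot: [0.0, 0.992, -0.126, 0.0]
wrist_force: [0.1, -0.3, 0.2]
opening: 0.0342
```

Call:
jog_arm(
  series=[
    {"hand":0.4,"translation":[0,0,1],"turn":0},
    {"hand":0.4,"translation":[0,0,3],"turn":0},
    {"hand":0.4,"translation":[0,0,7],"turn":0},
    {"hand":0.4,"translation":[0,0,12],"turn":0},
    {"hand":0.4,"translation":[-5,0,17],"turn":0},
    {"hand":0.4,"translation":[-10,0,20],"turn":0},
    {"hand":0.4,"translation":[-15,0,20],"turn":0},
    {"hand":0.4,"translation":[-15,0,20],"turn":0},
  ],
)

```text
clock: 28.25
eef_pos: [0.2734, 0.2743, 0.209]
tool_rot: [0.007, 0.992, -0.126, -0.006]
wrist_force: [-1.4, 0.6, -1.5]
opening: 0.0344
```

Run:
```python
from h import *
st()
im=camera('scene'); cv2.imwrite('pics/s15.png',im[:,:,::-1]); im=camera('top'); crop('top','t15',180,120,190,150,4,im); cv2.imwrite('pics/t15f.png',im[:,:,::-1])
```

```text
28.25 pos [0.2734 0.2743 0.209 ] yaw -1.824419224615889 F [-1.3579  0.5547 -1.4941] op 0.034400366106914645 j [-2.0492 -0.034   1.1641  2.1895  0.033   0.9839 -2.7286]
```

View pics/s15.png

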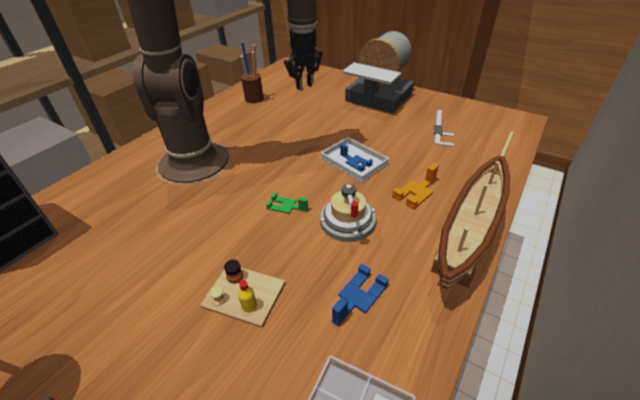

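View pics/t15.png

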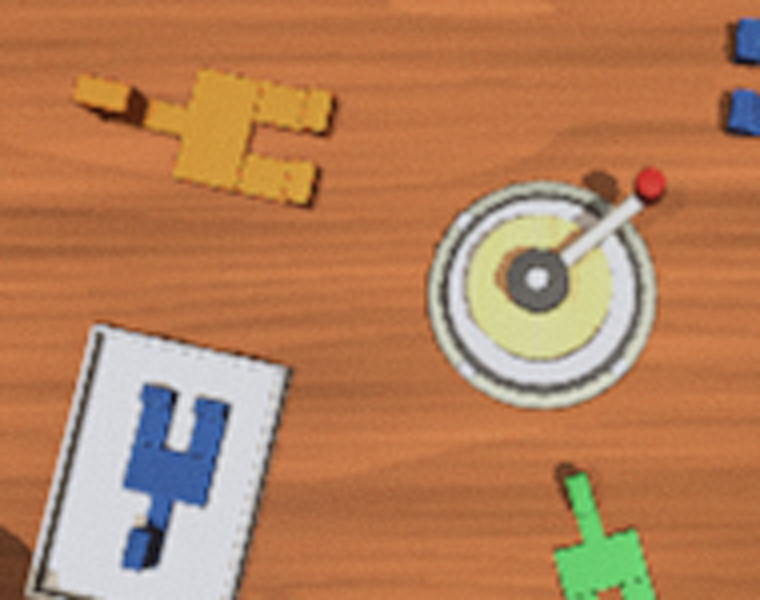

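Call:
jog_arm(
  series=[
    {"hand":0.4,"translation":[1,0,0],"turn":0},
    {"hand":0.4,"translation":[2,0,0],"turn":0},
    {"hand":0.4,"translation":[2,0,0],"turn":0},
    {"hand":0.4,"translation":[2,0,0],"turn":0},
  ],
)

```text
clock: 28.85
eef_pos: [0.2945, 0.2737, 0.2086]
tool_rot: [0.008, 0.992, -0.127, -0.007]
wrist_force: [-0.0, 0.4, 0.7]
opening: 0.034
```

Run:
```python
from h import *
s=st(); print(s['qd'])
from rig import job
print(job.job_done())
```

```text
28.85 pos [0.2945 0.2737 0.2086] yaw -1.8261412173611231 F [-0.0471  0.3763  0.7482] op 0.0340394510490558 j [-2.0025  0.0565  1.2189  2.1612 -0.0652  0.9819 -2.573 ]
[-0.0029 -0.0116 -0.012   0.0027  0.0001 -0.0015 -0.0032]
the job is handed in; nothing more can be done
None
```

I pushed the red handle clockwise between loosely open fingers for about 2.7 rad. It yielded steadily at 6–7 N, then rose to about 11 N and held at about 10 N, which I took as the end stop, so I backed off. I then drew the smaller, installed blue washer level about 65 mm by its tab, with side force around 1 N, and laid it in the white tray. I handed the job in at 28.9 s.

The last pictures, taken after release, show:
- **Washer:** it lies flat in the tray with its tab up.
- **Lever:** it is still at its loosened position.
- **Glue, paint and spool:** they look unmoved. So do the green, orange and larger blue look-alikes.

The gripper was clear of everything, with a wrist force under 1 N. At touchdown in the tray the downward push peaked at about 12 N before I eased it and opened. No check failed; the two cameras agreed to within about 1 cm at worst.

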